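# Heft the washer tins and hold up the fullest

## Task

The three identical closed tins hold washers; one is full and the other two are part used. Working from the robot's left to its right so that none is missed, lift each tin well clear of the crates, hold it there for a second to feel its weight, and stand it back on the bench, upright and without disturbing the other things lying there. Then finish holding the heaviest tin up, upright and still, at least 15 cm above the bench, with the two lighter tins left standing on the bench; do not put it down at the end (if the last tin proves the heaviest it may simply stay up).

Things in the scene. Friction and masses are not known exactly. Their poses are not given: they have to be found in the camera images.
- tin_left: The tin farthest to the robot's left (+y) at the start, upright on the bench: a rigid, shut, plain steel tin with slip lid, 60 mm in diameter, 62 mm tall; origin at the centre of its underside, z up. The unseen stack of steel washers inside may rattle a little; 0.19 to 0.77 kg in all. Any of the three may be the fullest, by at least 0.2 kg over the next
- tin_mid: The tin between the other two in y at the start, upright on the bench, 100 mm or more from them centre to centre: a rigid, shut, plain steel tin with slip lid, 60 mm in diameter, 62 mm tall; origin at the centre of its underside, z up. The unseen stack of steel washers inside may rattle a little; 0.19 to 0.77 kg in all
- tin_right: The tin farthest to the robot's right (-y) at the start, upright on the bench: a rigid, shut, plain steel tin with slip lid, 60 mm in diameter, 62 mm tall; origin at the centre of its underside, z up. The unseen stack of steel washers inside may rattle a little; 0.19 to 0.77 kg in all
- bench: The makeshift bench of green plastic crates, upside down, stacked and fixed; its flat top, made of the crate bottoms, is the work surface at z = 0, with 3 mm seams between crates; the origin lies on that surface 0.5 m straight ahead of the robot's base
- hammer: Bystander, leave alone: a steel hammer with a wooden handle, 300 mm long, lying flat along its x axis, head at +x, to the robot's left of the tins; origin under its middle
- tee: Bystander, leave alone: a grey PVC tee joint, 116 mm along its run (its x axis), branch along its +y to 60 mm, 42 mm high, lying on the bench to the robot's right of the tins; origin under the crossing of the bores
- can_lid: Bystander, leave alone: a stainless steel milk can lid, 190 mm in diameter, 70 mm high with the bar handle on top, lying beyond the tins; origin at the centre of its underside
- brake_pad: Bystander, leave alone: a brake pad, 130 mm long along its x axis, standing on edge 42 mm high, its end held in a steel spring clip whose handles lie on the bench along +x to 175 mm, to the robot's right of the tins; origin under the pad's middle
Not all that is in view belongs to the job. Leave any purple look-alike of the tin_mid alone.

How it is judged (in metres and radians):
On the way, in this order (a step that is already met when the one before it is completed fails the run):
1. the left tin is hefted: held clear of the bench, 20 mm or more, for 0.7 s, while the other two stand on the bench (height (world z) of tin_left above 0.02 m and contact force between tin_left and the fingers above 1 N and contact force between tin_left and bench below 0.05 N and height (world z) of each of tin_mid, tin_right below 0.01 m and angle between each of tin_mid, tin_right's own z axis and vertical below 0.1 rad and contact force between each of tin_mid, tin_right and bench above 1 N), for 0.7 s.
2. the middle tin is hefted: held clear of the bench, 20 mm or more, for 0.7 s, while the other two stand on the bench (height (world z) of tin_mid above 0.02 m and contact force between tin_mid and the fingers above 1 N and contact force between tin_mid and bench below 0.05 N and height (world z) of each of tin_left, tin_right below 0.01 m and angle between each of tin_left, tin_right's own z axis and vertical below 0.1 rad and contact force between each of tin_left, tin_right and bench above 1 N), for 0.7 s.
3. the right tin is hefted: held clear of the bench, 20 mm or more, for 0.7 s, while the other two stand on the bench (height (world z) of tin_right above 0.02 m and contact force between tin_right and the fingers above 1 N and contact force between tin_right and bench below 0.05 N and height (world z) of each of tin_left, tin_mid below 0.01 m and angle between each of tin_left, tin_mid's own z axis and vertical below 0.1 rad and contact force between each of tin_left, tin_mid and bench above 1 N), for 0.7 s.
At the end, for the whole second after the job is handed in: The heaviest tin is held in the fingers, underside over 140 mm above the bench, within 20 degrees of upright, still (under 40 mm/s) and off the bench; the two lighter tins stand upright on the bench, untouched by the arm (((height (world z) of tin_left above 0.14 m and contact force between tin_left and the fingers above 1 N and contact force between tin_left and bench below 0.05 N and angle between tin_left's own z axis and vertical below 0.35 rad and linear speed of tin_left below 0.04 m/s and height (world z) of each of tin_mid, tin_right below 0.01 m and angle between each of tin_mid, tin_right's own z axis and vertical below 0.1 rad and contact force between tin_mid and bench between 1 and 5.2 N and contact force between each of tin_mid, tin_right and the arm below 0.05 N and contact force between tin_right and bench between 1 and 5.2 N) or (height (world z) of tin_mid above 0.14 m and contact force between tin_mid and the fingers above 1 N and contact force between tin_mid and bench below 0.05 N and angle between tin_mid's own z axis and vertical below 0.35 rad and linear speed of tin_mid below 0.04 m/s and height (world z) of each of tin_left, tin_right below 0.01 m and angle between each of tin_left, tin_right's own z axis and vertical below 0.1 rad and contact force between tin_left and bench between 1 and 5.2 N and contact force between each of tin_left, tin_right and the arm below 0.05 N and contact force between tin_right and bench between 1 and 5.2 N) or (height (world z) of tin_right above 0.14 m and contact force between tin_right and the fingers above 1 N and contact force between tin_right and bench below 0.05 N and angle between tin_right's own z axis and vertical below 0.35 rad and linear speed of tin_right below 0.04 m/s and height (world z) of each of tin_left, tin_mid below 0.01 m and angle between each of tin_left, tin_mid's own z axis and vertical below 0.1 rad and contact force between tin_left and bench between 1 and 5.2 N and contact force between each of tin_left, tin_mid and the arm below 0.05 N and contact force between tin_mid and bench between 1 and 5.2 N))); the arm keeps its last pose, push and grip.
It fails at once if the hammer is shoved or moved more than 30 mm (distance of hammer from where it was at the start of the episode above 0.03 m).
It fails at once if the tee joint is shoved or moved more than 30 mm (distance of tee from where it was at the start of the episode above 0.03 m).
It fails at once if the milk can lid is shoved or moved more than 30 mm (distance of can_lid from where it was at the start of the episode above 0.03 m).
It fails at once if the brake pad in its clip is shoved or moved more than 30 mm (distance of brake_pad from where it was at the start of the episode above 0.03 m).
It fails at once if a tin is tipped over (angle between any of tin_left, tin_mid, tin_right's own z axis and vertical above 0.7 rad).
It also fails if it takes over 72 s, if anything falls off the work surface, if the arm or the gripper's body presses on something with over 40 N, if the wrist force passes 120 N, or if a joint passes its speed limit or range.

## Robot

A 6-joint arm with a two-finger parallel gripper is mounted at the origin on the work surface. World frame = base frame: x ahead of the robot, y to its left, z up, the work surface at z = 0. Lengths are in mm, angles in rad, forces in N, time in s.
With the tool pointing down it reaches from about 350 to 975 mm from the base axis. Payload 7.1 kg.
Tool frame: the origin (TCP) lies at the very end of the fingers, on their centre line; the grasp point (between the pads) lies 19 mm behind it; z points along the fingers, y is the line along which they close (so a half turn about z gives the same grasp; the last joint's range is limited). The gripper opens to 88 mm and grips with 3 to 60 N. Pads are 20 mm wide; open, the fingers measure 115 mm over their backs; the gripper's body (75 mm by 178 mm) begins 61 mm behind the grasp point.
Start: joints at [-1.363, 0.423, 1.63, -0, 1.089, -0.019], TCP at [140.557, -608.973, 222.675] pointing down, gripper open.
Joint ranges: [-3, 3], [-0.9, 2.11], [0.09, 2.58], [-1.31, 4.45], [0.11, 2.69], [-2.54, 2.54]. Speed limits (rad/s): [2.39, 2.39, 3.01, 3.14, 3.14, 3.14].

## Interface

Orientations are given as a rotation vector (axis times angle).
In Python, from workcell import ctrl gives the robot as it stands. The module is installed in compiled form; this text tells all that it offers.
- The arm moves only by the shell command python3 -m inch 'ROWS'. ROWS is JSON, a list of rows, each a list of 7 numbers: the shift along the tool's x, y, z scaled (see below), then the turn, a rotation vector about the tool's x, y, z scaled (see below), then the closure, from -1 (fully open) to 1 (shut). In form: [[tx, ty, tz, wx, wy, wz, hand], ...]. A call has 1 to 10 rows; each row is the pose to reach, as a shift and turn from the pose commanded when the call began, along the tool's axes at that moment; what a row does not reach only later rows make up. The controller multiplies each number of a shift by 0.15 m and each number of a turn by pi/4 rad. A row lasts 1/8 s, in which the tool goes at most 62.5 mm and 10.7 degrees, less where a joint would pass 70% of its speed; a pose out of reach is approached as far as the arm can. A call with a number of a shift or a turn outside -1 to 1 is refused whole. A call with a gripper value outside its range is refused whole. The fingers move at their own pace and stop on an object; the grip force is fixed at half the most. Time passes only in rows, so rows that repeat a pose let the fingers close. It gives the time, the measured TCP pose, the force, the opening and the grip force at its end, in the units of the state.
- ctrl.get_obs(): the state, without advancing time (a new reading comes with each control period).
- ctrl.get_image(name): name is "side" or "top" or "wrist"; returns the picture (480x640x3 uint8, red, green, blue); there is no depth.
- ctrl.camera_params(name): a dict with "vfov" (degrees; the focal length in pixels is half the picture's height over the tangent of half this angle, whatever the lens; pixels are square), "cx", "cy" (the principal point, pixels), "distortion" ([k1, k2, p1, p2, k3] as OpenCV has them; the pictures are not rectified), "eye" and "attitude" of the camera in the world; the wrist camera has in their place "tool_from_camera" (4x4, takes a point from camera to tool coordinates, whose origin is the TCP and whose axes are the flange's). Camera axes: x right, y up, looking along -z (the intrinsics and any distortion apply to the point x, -y, -z); pixel columns grow to the right and rows downward; lengths in mm; the calibration is good to about 2 mm. A picture is of the moment at which its call begins: read the wrist's pose just before it. camera_params takes no time and is no camera call.
- ctrl.close_job(): hands the job in; it is judged then, once.
The state is a dict: "t": time; "qpos": joint angles; "qvel": joint speeds; "joint_torque": joint torques, N m; "ee_pos": TCP position; "orientation": TCP orientation; "ft_force": force on the tool from outside, world axes, zero at the start; "moment": the same for the moment, N m; "width": finger opening in mm; "grasp_force": force on a finger pad.
Only numpy, scipy, OpenCV 4.12 (cv2) and the standard library are available. Lean on these libraries where they do the work, as an engineer would, in place of code of your own. Each camera call takes 0.05 s, during which the arm holds its last target. There are 200 camera calls.

## Working session

There is one attempt and no reset: what is moved stays moved. The work goes in short steps, Python scripts to look and compute and a shell command to move; the robot and the scene stay as the last step left them, time stands still between calls to the robot, and variables do not carry over. Pictures are saved under pics/ and viewed, at most 10 in all, crops included, and the job is handed in when it is done.

```bash
mkdir -p pics; python3 - <<'E'
from workcell import ctrl
import cv2
o=ctrl.get_obs()
for k in o: print(k,o[k])
for n in ("top","side","wrist"):
    print(n,ctrl.camera_params(n))
    cv2.imwrite(f"pics/{n}0.png",ctrl.get_image(n)[:,:,::-1])
E
```

```text
t 0.0
qpos [-1.36298932e+00  4.23803667e-01  1.63066695e+00 -1.36033259e-05
  1.08860533e+00 -1.90011707e-02]
qvel [ 0.00177649 -0.00133331 -0.00028195 -0.00023796 -0.00108916  0.0006934 ]
joint_torque [-3.72312516e-04 -5.44634628e+01 -2.73666251e+01  6.44262764e-02
  2.27873161e-02 -1.37520647e-04]
ee_pos [ 140.45131504 -608.45596553  221.93396289]
orientation [-3.11994588e+00 -3.55349180e-01  2.38356226e-04]
ft_force [-0.4075233  -0.23073577 -0.39758104]
moment [-0.00583784 -0.01452898  0.04007216]
grasp_force 0.0
width 87.88247902416727
top {'vfov': 42.712287571973114, 'cx': 319.84912805820807, 'cy': 242.76552899806657, 'distortion': array([-0.19974688,  0.        ,  0.        ,  0.        ,  0.        ]), 'eye': array([ 292.50955928,   -2.60097531, 1424.82809838]), 'attitude': array([ 0.14348489, -0.15715838, -1.56143333])}
side {'vfov': 55.916151103651416, 'cx': 317.7222794360727, 'cy': 236.5383537470114, 'distortion': array([-0.01191546,  0.        ,  0.        ,  0.        ,  0.        ]), 'eye': array([-48.34751015, 648.83680667, 802.13577032]), 'attitude': array([ 0.40660905, -1.01623878, -2.22938591])}
wrist {'vfov': 70.8722859423121, 'cx': 320.3951164908222, 'cy': 238.59718277145242, 'distortion': array([-0.05699873,  0.        ,  0.        ,  0.        ,  0.        ]), 'tool_from_camera': array([[-2.60699567e-04,  9.68244449e-01,  2.50005239e-01,
         6.74398791e+01],
       [ 9.99999360e-01, -2.28067574e-05,  1.13110396e-03,
         2.62149212e-01],
       [ 1.10088694e-03,  2.50005374e-01, -9.68243823e-01,
        -1.62125895e+02],
       [ 0.00000000e+00,  0.00000000e+00,  0.00000000e+00,
         1.00000000e+00]])}
```

View pics/top0.png

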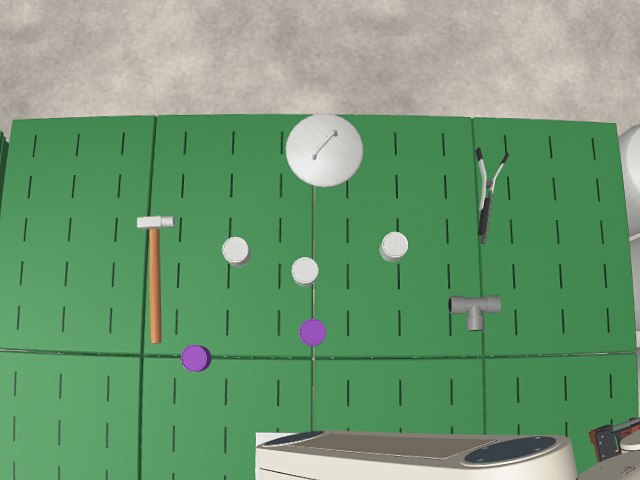

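View pics/side0.png

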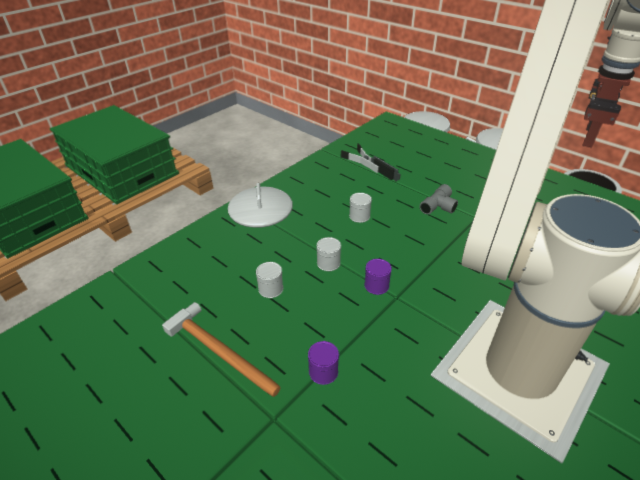

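The top view shows three bare-steel tins at about (236,250), (305,271) and (395,245). The purple look-alikes are at (196,358) and (313,332). The hammer is at (155,280), the lid at (325,150), the brake pad at (486,195) and the tee at (475,306). The side view agrees. The three plain steel cylinders match "plain steel" and the purple ones don't. I'll measure the tins and confirm with one crop.

```bash
cat > h.py <<'E'
import numpy as np, cv2
from scipy.spatial.transform import Rotation as R
from workcell import ctrl
def K(p):
    f=240/np.tan(np.radians(p['vfov'])/2); return np.array([[f,0,p['cx']],[0,f,p['cy']],[0,0,1.]])
def cam(n,o=None):
    p=ctrl.camera_params(n)
    if n=="wrist":
        T=p['tool_from_camera']; Rt=R.from_rotvec(o['orientation']).as_matrix()
        return p,Rt@T[:3,:3],Rt@T[:3,3]+o['ee_pos']
    return p,R.from_rotvec(p['attitude']).as_matrix(),p['eye']
def plane(c,uv,z):
    p,A,e=c
    q=cv2.undistortPoints(np.float64(uv).reshape(-1,1,2),K(p),p['distortion'])[:,0]
    d=np.c_[q[:,0],-q[:,1],-np.ones(len(q))]@A.T
    return e+d*((z-e[2])/d[:,2])[:,None]
def proj(c,X):
    p,A,e=c; y=(np.atleast_2d(X)-e)@A; y=y*[1,-1,-1]
    return cv2.projectPoints(y,np.zeros(3),np.zeros(3),K(p),p['distortion'])[0][:,0]
E
python3 - <<'E'
from h import *
im=cv2.imread('pics/top0.png'); c=cam("top")
hsv=cv2.cvtColor(im,cv2.COLOR_BGR2HSV)
grey=((hsv[...,1]<60)&(hsv[...,2]>100)).astype(np.uint8)
for y in ((236,250),(305,271),(395,245)):
    x0,y0=y[0]-25,y[1]-25
    m=np.zeros_like(grey); m[y0:y0+50,x0:x0+50]=grey[y0:y0+50,x0:x0+50]
    C=max(cv2.findContours(m,0,2)[0],key=cv2.contourArea)[:,0]
    # far edge of silhouette (away from image nadir) is the top rim; near edge the base.
    P=plane(c,C,62)[:,:2]; n=c[2][:2]
    # fit r=30 circle to contour points on the outer side (away from the nadir)
    from scipy.optimize import least_squares
    m0=P.mean(0); d=(m0-n)/np.linalg.norm(m0-n)
    Q=P[(P-m0)@d>3]
    s=least_squares(lambda v:np.hypot(*(Q-v[:2]).T)-v[2],[*m0,30])
    print(y,cv2.contourArea(C),"centre",s.x.round(1),"rms",np.sqrt((s.fun**2).mean()).round(2))
    # side camera check
    print('  side px of top centre/base',proj(cam("side"),[[*s.x[:2],62],[*s.x[:2],0]]).round(0).tolist())
pts=[(155,222),(155,342),(136,222),(173,222),(325,150),(484,240),(475,306),(450,305),(475,330),(196,358),(313,332)]
print(plane(c,pts,30).round(0)[:,:2].tolist())
a=cv2.resize(im[200:380,170:430],None,fx=3,fy=3,interpolation=cv2.INTER_CUBIC)
cv2.imwrite('pics/crop.png',a)
E
```

```text
(236, 250) 624.5 centre [541.2 178.5  29.4] rms 0.75
  side px of top centre/base [[269.0, 270.0], [271.0, 288.0]]
(305, 271) 622.5 centre [503.9  18.2  26.2] rms 7.25
  side px of top centre/base [[326.0, 242.0], [326.0, 260.0]]
(395, 245) 615.5 centre [ 554.8 -184.2   28.8] rms 0.77
  side px of top centre/base [[360.0, 198.0], [359.0, 216.0]]
[[611.0, 375.0], [330.0, 361.0], [611.0, 421.0], [611.0, 331.0], [790.0, -26.0], [572.0, -401.0], [416.0, -373.0], [419.0, -314.0], [361.0, -371.0], [296.0, 265.0], [357.0, 0.0]]
```

View pics/crop.png

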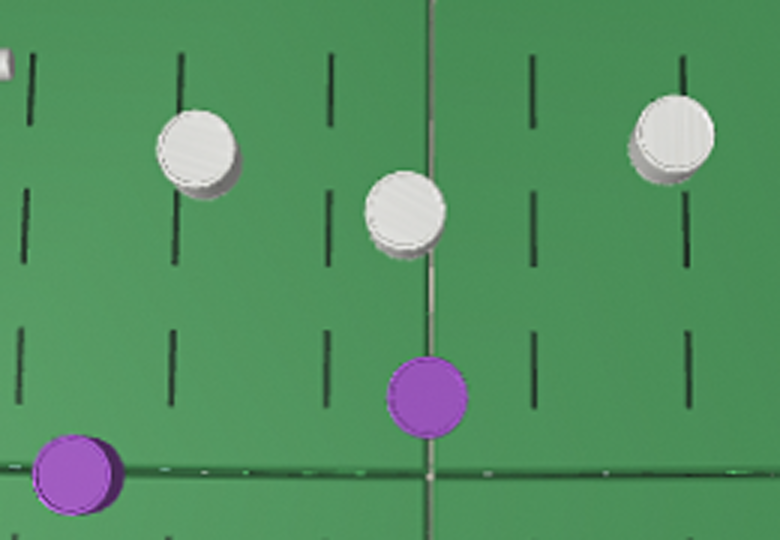

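The crop shows three steel-grey tins, with lid centres at crop (197,149), (405,211) and (675,134). The purple ones are at (75,475) and (427,397) and stay out of it. In full-frame pixels the lid centres are (235.7,249.7), (305,270.3) and (395,244.7). I'll level the tool yaw and head for the left tin.

```bash
python3 - <<'E'
from h import *
c=cam("top"); P=plane(c,[(235.7,249.7),(305,270.3),(395,244.7)],62); print(P.round(1))
print(proj(cam("side"),P).round(0).tolist())
E
python3 -m inch '[[1,-1,0,0,0,0.289,-1],[1,-1,0,0,0,0.289,-1],[1,-1,0,0,0,0.289,-1],[1,-1,0,0,0,0.289,-1],[1,-1,0,0,0,0.289,-1]]'
```

```text
[[ 539.9  176.3   62. ]
 [ 493.8   19.    62. ]
 [ 553.2 -184.7   62. ]]
[[270.0, 270.0], [329.0, 244.0], [361.0, 198.0]]
t: 0.78
ee_pos: [253.7, -427.7, 222.7]
orientation: [-3.141, -0.004, 0.0]
ft_force: [0.5, -1.0, 0.4]
width: 87.6
grasp_force: 0.0
```

```bash

python3 -m inch '[[0.47,-1,0,0,0,0,-1],[0.47,-1,0,0,0,0,-1],[0.47,-1,0,0,0,0,-1],[0.47,-1,0,0,0,0,-1]]' | grep ee
python3 -m inch '[[0.47,-1,0,0,0,0,-1],[0.47,-1,0,0,0,0,-1],[0.47,-1,0,0,0,0,-1]]' | grep ee
python3 -m inch '[[0.47,-1,0,0,0,0,-1],[0.47,-1,0,0,0,0,-1],[0.47,-1,0,0,0,0,-1]]' | grep ee
python3 -m inch '[[0.3,-1,0,0,0,0,-1],[0.3,-1,0,0,0,0,-1],[0.3,-1,0,0,0,0,-1],[0.3,-1,0,0,0,0,-1],[0.3,-1,0,0,0,0,-1]]'
python3 - <<'E'
from h import *
o=ctrl.get_obs(); im=ctrl.get_image("wrist"); cv2.imwrite('pics/w1.png',im[:,:,::-1]); c=cam("wrist",o)
print(o['t'],o['ee_pos'],o['orientation'])
print(proj(c,[[540,176.3,62],[493.8,19,62]]))
E
```

```text
ee_pos: [324.1, -278.3, 222.7]
ee_pos: [395.2, -129.0, 222.9]
ee_pos: [466.6, 21.5, 222.8]
t: 2.65
ee_pos: [509.9, 169.3, 222.3]
orientation: [3.141, -0.002, -0.001]
ft_force: [0.1, 0.2, -1.1]
width: 87.8
grasp_force: 0.0
2.65 [509.88181549 169.25032356 222.26634223] [ 3.14088788e+00 -1.93857510e-03 -1.14336316e-03]
[[312.81692164 191.88792578]
 [470.7184415  238.53235963]]
```

View pics/w1.png

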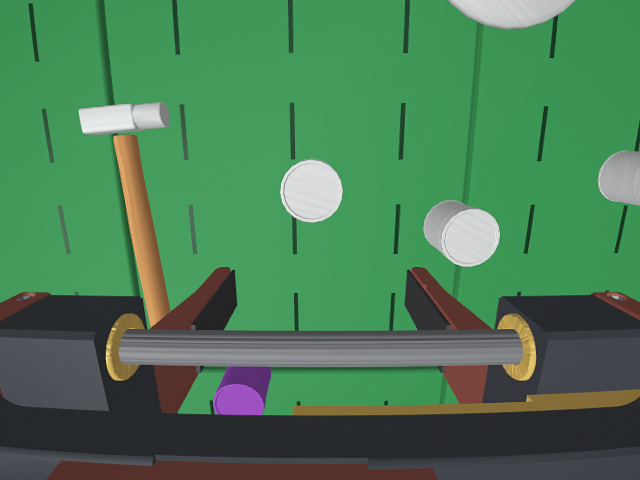

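The wrist view shows the left tin's lid at (311.5,191), where I predicted (312.8,192), and the middle tin at (468,237), predicted (471,238.5). The two views agree to about 1 mm. Next: align, descend and grip.

```bash

python3 -m inch '[[0.2,-0.05,0,0,0,0,-1],[0.2,-0.05,0.3,0,0,0,-1],[0.2,-0.05,0.6,0,0,0,-1],[0.2,-0.05,0.9,0,0,0,-1],[0.2,-0.05,0.9,0,0,0,-1]]' | grep -E 'ee|ft'
python3 -m inch '[[0,0,0.2,0,0,0,-1],[0,0,0.4,0,0,0,-1],[0,0,0.49,0,0,0,-1],[0,0,0.49,0,0,0,-1],[0,0,0.49,0,0,0,-1]]' | grep -E 'ee|ft'
python3 -m inch '[[0,0,0,0,0,0,1],[0,0,0,0,0,0,1],[0,0,0,0,0,0,1],[0,0,0,0,0,0,1],[0,0,0,0,0,0,1],[0,0,0,0,0,0,1],[0,0,0,0,0,0,1],[0,0,0,0,0,0,1]]'
```

```text
ee_pos: [537.2, 176.0, 85.0]
ft_force: [-0.2, 0.7, 0.0]
ee_pos: [540.7, 178.5, 15.7]
ft_force: [0.2, -0.1, 0.2]
t: 4.95
ee_pos: [539.7, 178.2, 14.3]
orientation: [3.141, -0.0, 0.0]
ft_force: [0.2, -4.1, 4.4]
width: 58.1
grasp_force: 30.0
```

```bash

python3 -m inch '[[0,0,-0.1,0,0,0,1],[0,0,-0.25,0,0,0,1],[0,0,-0.4,0,0,0,1],[0,0,-0.5,0,0,0,1],[0,0,-0.5,0,0,0,1],[0,0,-0.5,0,0,0,1],[0,0,-0.5,0,0,0,1],[0,0,-0.5,0,0,0,1],[0,0,-0.5,0,0,0,1],[0,0,-0.5,0,0,0,1]]'
for i in 1 2 3; do python3 -m inch '[[0,0,0,0,0,0,1],[0,0,0,0,0,0,1]]' | grep -E 'ft|ee_|width'; done
python3 - <<'E'
from h import *
o=ctrl.get_obs(); print(o['t'],o['joint_torque'].round(2),o['moment'].round(2))
cv2.imwrite('pics/s1.png',ctrl.get_image("side")[120:360,160:480,::-1])
E
```

```text
t: 6.2
ee_pos: [539.5, 178.4, 89.0]
orientation: [3.142, -0.0, -0.0]
ft_force: [-0.1, 0.0, -5.8]
width: 57.7
grasp_force: 30.0
ee_pos: [539.6, 178.4, 89.2]
ft_force: [0.3, 0.4, -6.7]
width: 58.2
ee_pos: [539.6, 178.4, 89.2]
ft_force: [1.3, -0.2, -7.1]
width: 58.0
ee_pos: [539.6, 178.4, 89.2]
ft_force: [-0.1, -0.1, -6.7]
width: 57.9
6.95 [-0.000e+00 -5.681e+01 -2.178e+01 -1.000e-02 -8.000e-02 -0.000e+00] [0.01 0.04 0.01]
```

View pics/s1.png

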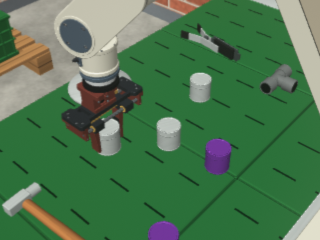

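The crop shows the left tin at (108,137), held clear and upright, with the other tins standing. It weighs about 6.8 N. Setting it down.

```bash

python3 -m inch '[[0,0,0.15,0,0,0,1],[0,0,0.3,0,0,0,1],[0,0,0.4,0,0,0,1],[0,0,0.46,0,0,0,1],[0,0,0.48,0,0,0,1],[0,0,0.495,0,0,0,1],[0,0,0.5,0,0,0,1],[0,0,0.5,0,0,0,1],[0,0,0.5,0,0,0,1],[0,0,0.5,0,0,0,1]]'
python3 -m inch '[[0,0,0,0,0,0,-1],[0,0,0,0,0,0,-1],[0,0,0,0,0,0,-1],[0,0,0,0,0,0,-1],[0,0,0,0,0,0,-1]]'
```

```text
t: 8.25
ee_pos: [539.8, 178.4, 14.4]
orientation: [-3.141, 0.0, -0.001]
ft_force: [-0.1, -0.0, -5.3]
width: 58.0
grasp_force: 30.0
t: 8.88
ee_pos: [539.6, 178.4, 14.2]
orientation: [-3.142, 0.0, -0.0]
ft_force: [0.3, 0.6, 0.1]
width: 87.7
grasp_force: 0.0
```

```bash

python3 -m inch '[[0,0,-0.3,0,0,0,-1],[0,0,-0.6,0,0,0,-1],[0,0,-0.8,0,0,0,-1],[0,0,-0.8,0,0,0,-1],[-0.3,0.9,-0.8,0,0,0,-1],[-0.3,0.9,-0.8,0,0,0,-1],[-0.3,0.9,-0.8,0,0,0,-1],[-0.3,0.9,-0.8,0,0,0,-1]]' |grep ee
python3 -m inch '[[0,0.15,0,0,0,0,-1],[0,0.15,0,0,0,0,-1],[0,0.15,0.2,0,0,0,-1],[0,0.15,0.4,0,0,0,-1],[0,0.15,0.4,0,0,0,-1]]' |grep ee
python3 - <<'E'
from h import *
o=ctrl.get_obs(); im=ctrl.get_image("wrist"); cv2.imwrite('pics/w2.png',im[:,:,::-1]); c=cam("wrist",o)
print(o['ee_pos'],proj(c,[[494.8,20.5,62]]))
E
```

```text
ee_pos: [494.2, 42.7, 133.5]
ee_pos: [493.3, 22.2, 72.4]
[493.34149119  22.15466358  72.40286261] [[323.13457865 276.67433854]]
```

View pics/w2.png

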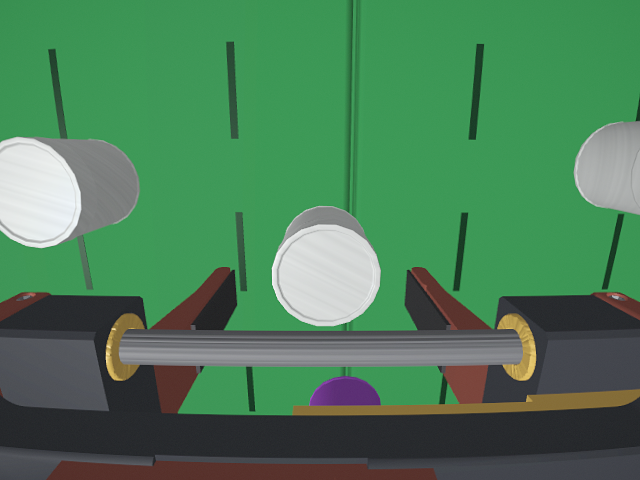

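The wrist view shows the middle tin centred between the fingers at (326,275), predicted (323,277). Left and right tins stand at the sides. Adjusting 3 mm, then descending, gripping and hefting.

```bash

python3 -m inch '[[0.01,0.02,0,0,0,0,-1],[0.01,0.02,0.2,0,0,0,-1],[0.01,0.02,0.35,0,0,0,-1],[0.01,0.02,0.4,0,0,0,-1],[0.01,0.02,0.4,0,0,0,-1],[0.01,0.02,0.4,0,0,0,-1]]' | grep -E 'ee|ft'
python3 -m inch '[[0,0,0,0,0,0,1],[0,0,0,0,0,0,1],[0,0,0,0,0,0,1],[0,0,0,0,0,0,1],[0,0,0,0,0,0,1],[0,0,0,0,0,0,1],[0,0,0,0,0,0,1]]'
python3 -m inch '[[0,0,-0.1,0,0,0,1],[0,0,-0.25,0,0,0,1],[0,0,-0.4,0,0,0,1],[0,0,-0.5,0,0,0,1],[0,0,-0.5,0,0,0,1],[0,0,-0.5,0,0,0,1],[0,0,-0.5,0,0,0,1],[0,0,-0.5,0,0,0,1],[0,0,-0.5,0,0,0,1],[0,0,-0.5,0,0,0,1]]'
for i in 1 2 3; do python3 -m inch '[[0,0,0,0,0,0,1],[0,0,0,0,0,0,1]]' | grep -E 'ft|ee_|width'; done
```

```text
ee_pos: [496.9, 17.9, 15.1]
ft_force: [-0.2, -0.1, 0.3]
t: 12.18
ee_pos: [496.2, 18.0, 14.4]
orientation: [-3.141, 0.001, -0.0]
ft_force: [-1.4, 2.2, 4.3]
width: 59.0
grasp_force: 30.0
t: 13.42
ee_pos: [496.0, 17.9, 89.1]
orientation: [-3.142, 0.0, 0.0]
ft_force: [-0.1, -0.1, -3.8]
width: 58.8
grasp_force: 30.0
ee_pos: [496.1, 17.9, 89.2]
ft_force: [-0.4, 0.7, -4.0]
width: 59.2
ee_pos: [496.1, 17.9, 89.2]
ft_force: [-1.0, 0.2, -4.5]
width: 59.1
ee_pos: [496.1, 17.9, 89.2]
ft_force: [-0.2, 0.9, -3.7]
width: 59.4
```

The middle tin weighs about 4 N, lighter than the left. Setting it down and moving to the right tin.

```bash

python3 -m inch '[[0,0,0.15,0,0,0,1],[0,0,0.3,0,0,0,1],[0,0,0.4,0,0,0,1],[0,0,0.46,0,0,0,1],[0,0,0.48,0,0,0,1],[0,0,0.495,0,0,0,1],[0,0,0.5,0,0,0,1],[0,0,0.5,0,0,0,1],[0,0,0.5,0,0,0,1],[0,0,0.5,0,0,0,1]]' | grep -E 'ee|ft'
python3 -m inch '[[0,0,0,0,0,0,-1],[0,0,0,0,0,0,-1],[0,0,0,0,0,0,-1],[0,0,0,0,0,0,-1],[0,0,0,0,0,0,-1]]' | grep -E 'ee|ft|wid'
python3 -m inch '[[0,0,-0.3,0,0,0,-1],[0,0,-0.6,0,0,0,-1],[0,0,-0.8,0,0,0,-1],[0,0,-0.8,0,0,0,-1],[0.2,0.7,-0.8,0,0,0,-1],[0.2,0.7,-0.8,0,0,0,-1],[0.2,0.7,-0.8,0,0,0,-1],[0.2,0.7,-0.8,0,0,0,-1]]' |grep ee
python3 -m inch '[[0.19,0.65,0,0,0,0,-1],[0.19,0.65,0,0,0,0,-1],[0.19,0.65,0,0,0,0,-1],[0.19,0.65,0.2,0,0,0,-1],[0.19,0.65,0.4,0,0,0,-1],[0.19,0.65,0.4,0,0,0,-1]]' |grep ee
python3 - <<'E'
from h import *
o=ctrl.get_obs(); im=ctrl.get_image("wrist"); cv2.imwrite('pics/w3.png',im[:,:,::-1]); c=cam("wrist",o)
print(o['ee_pos'],proj(c,[[555,-184.5,62]]))
E
```

```text
ee_pos: [496.2, 17.9, 14.4]
ft_force: [-0.1, 0.3, -1.8]
ee_pos: [496.1, 17.9, 14.2]
ft_force: [0.1, -0.8, 0.3]
width: 87.8
ee_pos: [524.9, -86.8, 132.9]
ee_pos: [552.1, -182.0, 71.9]
[ 552.08641143 -182.04088184   71.93489119] [[324.67408065 274.45745874]]
```

View pics/w3.png

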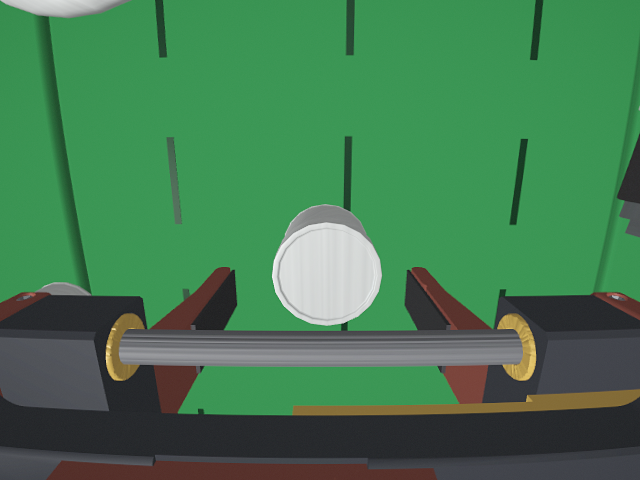

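The right tin is centred at (327,274), predicted (325,274), with the space around the fingers free. Gripping and hefting.

```bash

python3 -m inch '[[0,0.01,0,0,0,0,-1],[0,0.01,0.2,0,0,0,-1],[0,0.01,0.35,0,0,0,-1],[0,0.01,0.4,0,0,0,-1],[0,0.01,0.4,0,0,0,-1],[0,0.01,0.4,0,0,0,-1]]' | grep -E 'ee|ft'
python3 -m inch '[[0,0,0,0,0,0,1],[0,0,0,0,0,0,1],[0,0,0,0,0,0,1],[0,0,0,0,0,0,1],[0,0,0,0,0,0,1],[0,0,0,0,0,0,1],[0,0,0,0,0,0,1]]'
python3 -m inch '[[0,0,-0.1,0,0,0,1],[0,0,-0.25,0,0,0,1],[0,0,-0.4,0,0,0,1],[0,0,-0.5,0,0,0,1],[0,0,-0.5,0,0,0,1],[0,0,-0.5,0,0,0,1],[0,0,-0.5,0,0,0,1],[0,0,-0.5,0,0,0,1],[0,0,-0.5,0,0,0,1],[0,0,-0.5,0,0,0,1]]'
for i in 1 2 3; do python3 -m inch '[[0,0,0,0,0,0,1],[0,0,0,0,0,0,1]]' | grep -E 'ft|ee_|width'; done
```

```text
ee_pos: [555.4, -186.4, 15.3]
ft_force: [-0.7, 0.3, 0.3]
t: 19.48
ee_pos: [554.6, -186.0, 14.3]
orientation: [-3.141, 0.0, -0.0]
ft_force: [-0.0, 3.1, 3.7]
width: 57.9
grasp_force: 30.0
t: 20.72
ee_pos: [554.5, -186.1, 89.0]
orientation: [-3.142, 0.0, 0.0]
ft_force: [-0.1, 0.9, -2.4]
width: 58.1
grasp_force: 30.0
ee_pos: [554.6, -186.1, 89.2]
ft_force: [-0.4, -1.0, -2.8]
width: 57.9
ee_pos: [554.5, -186.1, 89.2]
ft_force: [-0.6, 0.3, -2.2]
width: 57.7
ee_pos: [554.5, -186.2, 89.2]
ft_force: [-0.1, -0.4, -2.4]
width: 57.8
```

The weights are about 6.8 N left, 4.0 N middle and 2.5 N right, so the left tin is heaviest. Setting the right one down and returning to the left.

```bash

python3 -m inch '[[0,0,0.15,0,0,0,1],[0,0,0.3,0,0,0,1],[0,0,0.4,0,0,0,1],[0,0,0.46,0,0,0,1],[0,0,0.48,0,0,0,1],[0,0,0.495,0,0,0,1],[0,0,0.5,0,0,0,1],[0,0,0.5,0,0,0,1],[0,0,0.5,0,0,0,1],[0,0,0.5,0,0,0,1]]' | grep -E 'ee|ft'
python3 -m inch '[[0,0,0,0,0,0,-1],[0,0,0,0,0,0,-1],[0,0,0,0,0,0,-1],[0,0,0,0,0,0,-1],[0,0,0,0,0,0,-1]]' | grep -E 'ee|ft|wid'
python3 -m inch '[[0,0,-0.3,0,0,0,-1],[0,0,-0.6,0,0,0,-1],[0,0,-0.8,0,0,0,-1],[0,0,-0.8,0,0,0,-1],[0,-0.81,-0.8,0,0,0,-1],[0,-0.81,-0.8,0,0,0,-1],[0,-0.81,-0.8,0,0,0,-1]]' |grep ee
python3 -m inch '[[-0.1,-0.81,0,0,0,0,-1],[-0.1,-0.81,0,0,0,0,-1],[-0.1,-0.81,0,0,0,0,-1]]' |grep ee
python3 -m inch '[[0,-0.81,0,0,0,0,-1],[0,-0.81,0,0,0,0,-1],[0,-0.81,0,0,0,0,-1],[0,-0.81,0,0,0,0,-1],[0,-0.81,0.2,0,0,0,-1],[0,-0.81,0.4,0,0,0,-1],[0,-0.81,0.4,0,0,0,-1]]' |grep ee
python3 - <<'E'
from h import *
o=ctrl.get_obs(); im=ctrl.get_image("wrist"); c=cam("wrist",o); cv2.imwrite('pics/w4.png',im[:,:,::-1])
print(o['ee_pos'],proj(c,[[539.7,178.4,62]]))
E
```

```text
ee_pos: [554.6, -186.2, 14.3]
ft_force: [1.3, -0.1, -1.4]
ee_pos: [554.5, -186.2, 14.2]
ft_force: [-0.2, -0.3, -0.4]
width: 87.7
ee_pos: [553.3, -61.4, 132.8]
ee_pos: [538.7, 58.9, 133.2]
ee_pos: [538.1, 175.6, 72.1]
[538.08211864 175.62940619  72.13345639] [[314.95137166 276.58182961]]
```

View pics/w4.png

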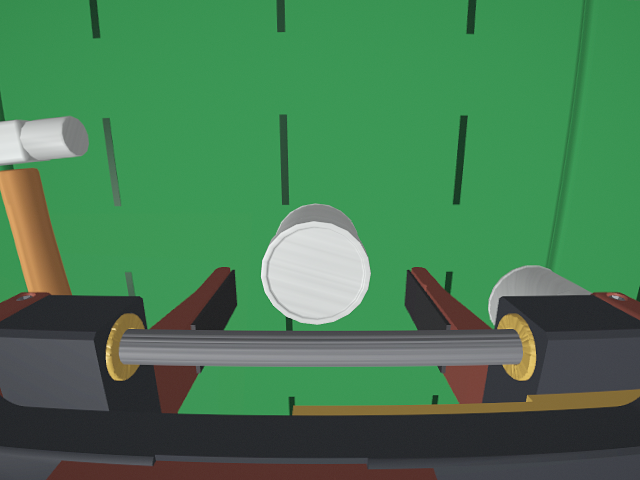

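The left tin is standing centred at (316,273), as predicted. Gripping it and lifting about 180 mm.

```bash

python3 -m inch '[[0,0,0,0,0,0,-1],[0,0,0.2,0,0,0,-1],[0,0,0.35,0,0,0,-1],[0,0,0.4,0,0,0,-1],[0,0,0.4,0,0,0,-1],[0,0,0.4,0,0,0,-1]]' | grep -E 'ee|ft'
python3 -m inch '[[0,0,0,0,0,0,1],[0,0,0,0,0,0,1],[0,0,0,0,0,0,1],[0,0,0,0,0,0,1],[0,0,0,0,0,0,1],[0,0,0,0,0,0,1],[0,0,0,0,0,0,1]]'
python3 -m inch '[[0,0,-0.1,0,0,0,1],[0,0,-0.25,0,0,0,1],[0,0,-0.4,0,0,0,1],[0,0,-0.6,0,0,0,1],[0,0,-0.6,0,0,0,1]]' | grep ee
python3 -m inch '[[0,0,-0.15,0,0,0,1],[0,0,-0.3,0,0,0,1],[0,0,-0.45,0,0,0,1],[0,0,-0.6,0,0,0,1],[0,0,-0.6,0,0,0,1],[0,0,-0.6,0,0,0,1],[0,0,-0.6,0,0,0,1],[0,0,-0.6,0,0,0,1],[0,0,-0.6,0,0,0,1],[0,0,-0.6,0,0,0,1]]'
python3 -m inch '[[0,0,0,0,0,0,1],[0,0,0,0,0,0,1],[0,0,0,0,0,0,1],[0,0,0,0,0,0,1]]'
python3 -c "
from h import *
cv2.imwrite('pics/s2.png',ctrl.get_image('side')[:,:,::-1])"
```

```text
ee_pos: [540.4, 178.6, 15.3]
ft_force: [0.5, 0.4, 0.9]
t: 27.15
ee_pos: [539.7, 178.3, 14.3]
orientation: [3.142, -0.0, 0.0]
ft_force: [-0.5, -0.6, 3.4]
width: 57.8
grasp_force: 30.0
ee_pos: [540.8, 178.8, 106.1]
t: 29.02
ee_pos: [539.6, 178.4, 194.1]
orientation: [3.142, -0.0, -0.0]
ft_force: [-0.4, -0.4, -6.3]
width: 57.8
grasp_force: 30.0
t: 29.52
ee_pos: [539.6, 178.3, 194.2]
orientation: [-3.142, 0.0, 0.0]
ft_force: [0.5, 0.8, -6.2]
width: 57.7
grasp_force: 30.0
```

View pics/s2.png

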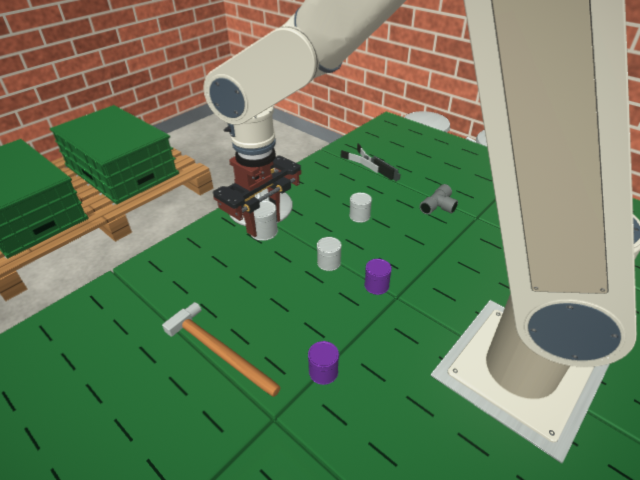

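The left tin is held upright at (264,220). The middle tin at (329,254) and right tin at (360,208) stand on the bench, and the hammer, tee, lid and brake pad look undisturbed. Handing in.

```bash
python3 -c "
from workcell import ctrl
print(ctrl.close_job())"
```

```text
the job is handed in; nothing more can be done
None
```

The job is handed in, with no verdict shown: I hefted all three tins left to right, and the left one is heaviest (about 6.5 N, against 4.0 N middle and 2.5 N right) and is held up, upright and still, about 18 cm above the bench, with the other two standing on the bench.

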